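# Proof-pull a cell scraper on the spring gauge

### The job

Proof-test the wide-bladed scraper: take it from the rack and slide its blade edgewise, right down to the floor of the slot, into the slotted jaw of the spring pull gauge. Then, holding only the scraper, draw the jaw out until its pointer lines up with the index clip on the scale, hold it there for about two seconds, and ease it back to zero without letting it snap. Leave the scraper standing in the jaw, and do not shift the index clip or disturb the other scraper, the flask or the bottle.

Things in the scene. Friction and masses are not known exactly. Their poses are not given: they have to be found in the camera images.
- scraper: The wide-bladed scraper, 0.1 kg, standing blade down in one of the rack's two slots. Origin: centre of the blade's lower edge; z up along the tool, x through its thickness, y along the blade's width (the tool is the same after a half turn about z). Steel blade 4 mm thick (x), 40 mm wide (y), from z = 0 to 58 mm; flat grey rectangular handle 16 mm thick (x), 28 mm wide (y), from z = 55 to 115 mm.
- narrow_scraper: Bystander in the rack's other slot: blade 18 mm wide and 4 mm thick, round grey handle of diameter 18 mm from z = 55 to 115 mm. Axes as the wide one.
- rack: Fixed white plastic rack block, 60 (x) x 190 (y) x 40 mm high. Origin: centre of its underside. Two slots open at the top, at y = -45 and +45 mm, each 6 mm wide (x) and 46 mm (y) with its floor 15 mm and its mouth 40 mm above the bench.
- gauge: Fixed spring pull gauge on the bench. Origin: centre line of its carriage on the bench under the jaw's zero position; x is the pull direction. Aluminium base 300 mm long (x from -150 to 150 mm), y from -45 to 70 mm, 16 mm high; round white spring housing at x = -147 to -38 mm, up to 70 mm high; 28 mm high end stop at x = 143 mm. White scale with 5 mm ticks (longer each 25 mm) along the +y side.
- carriage (a joint): Travel in m of the gauge's steel carriage along the gauge's +x; 0 = home (zero), most 0.07. A spring pulls it home with about 1.6 N at zero, rising by 0.8 N per 10 mm. The carriage is a block 60 (x) x 66 (y) mm, top 68 mm above the bench, that carries the slotted jaw and the pointer.
- jaw (a point): Centre of the floor of the jaw's slot, 40 mm above the bench; it moves with the carriage, axes as the gauge's. Slot open at the top (mouth 68 mm above the bench, 28 mm deep), 7.5 mm wide along x and 46 mm long along y.
- pointer (a point): Tip of the thin steel pointer that sticks out from the +y side of the carriage over the scale, 21 mm above the bench; moves with the carriage, on the jaw's centre line in x.
- index (a joint): Place in m of the index clip along the scale: the carriage travel at which the pointer lines up with it. Held by stiff friction.
- index_mark (a point): Tip of the index clip's thin fin, 21 mm above the bench, on the scale's outer (+y) edge; axes as the gauge's. The clip is a black block 12 x 12 x 20 mm at the base's +y edge. Pointer and fin are in line when they have the same x in the gauge's frame.
- flask: Bystander: clear culture flask lying flat, 52 x 93 x 26 mm over all, with an orange screw cap at +y. Origin: on its underside.
- bottle: Bystander: amber glass jar, 68 mm in diameter, 130 mm high. Origin: centre of its underside.
There are look-alikes about, which are no part of the job. Leave any blue look-alike of the scraper alone.

How it is judged:
By the outcome, as a careful person would: the job done as asked, in the order asked, and still so for the second after the job is handed in, with the robot touching nothing.
It also fails if it takes over 54 s, if anything falls off the work surface, if the arm or the gripper's body presses on something with over 40 N, if the wrist force passes 120 N, or if a joint passes its speed limit or range.

### The arm

A 6-joint arm with a two-finger parallel gripper is mounted at the origin on the work surface. World frame = base frame: x ahead of the robot, y to its left, z up, the work surface at z = 0. Lengths are in m, angles in rad, forces in N, time in s.
With the tool pointing down it reaches from about 0.3 to 0.875 m from the base axis. Payload 6.4 kg.
Tool frame: the origin (TCP) lies midway between the tips of the shut fingers; the grasp point (between the pads) lies 19 mm behind it; z points along the fingers, y is the line along which they close (so a half turn about z gives the same grasp; the last joint's range is limited). The gripper opens to 85 mm and grips with 20 to 120 N. Pads are 22 mm wide; open, the fingers measure 114 mm over their backs; the gripper's body (76 mm by 85 mm) begins 54 mm behind the grasp point. The pads swing forward as they close: fully open they stand 13 mm farther back than shut.
Start: joints at [-1.332, 0.181, 1.607, -0, 1.354, -0.206], TCP at [0.247, -0.519, 0.231] pointing down, gripper open.
Joint ranges: [-2.99, 2.99], [-0.89, 2.07], [0.3, 2.58], [-1.14, 4.28], [0, 2.63], [-3.12, 3.12]. Speed limits (rad/s): [2.57, 2.57, 3.01, 3.14, 3.14, 3.14].

### API

Orientations are given as a unit quaternion [w, x, y, z].
In Python, from bench import get_obs, camera, hand_in gives the robot as it stands.
- The arm moves only by the tool carry_out, never from a script. Its argument "plan" is a list that holds one entry, the list of rows, each a list of 7 numbers: the shift along the world's x, y, z in m, then the turn, a rotation vector about the world's x, y, z in rad, then the opening, from 0 (shut) to 1 (fully open). In form: [[[x, y, z, rx, ry, rz, hand], ...]]. A call has exactly 5 rows; each row is the pose to reach, as a shift and turn from the pose commanded when the call began; what a row does not reach only later rows make up. A row lasts 1/12 s, in which the tool goes at most 41.7 mm and 7.16 degrees, less where a joint would pass 70% of its speed; a pose out of reach is approached as far as the arm can. A call with a gripper value outside its range is refused whole. The fingers move at their own pace and stop on an object; the grip force is fixed at half the most. Time passes only in rows, so rows that repeat a pose let the fingers close, or fill a call up. It gives the time, the measured TCP pose, the force, the opening and the grip force at its end, in the units of the state.
- get_obs(): the state, without advancing time (a new reading comes with each control period).
- camera(name): name is "scene" or "side" or "wrist"; returns a dict with "pixels" (480x640x3 uint8, red, green, blue), "z_map" (480x640 float32, m along the optical axis (not along the pixel's ray), 0 where there is no reading), "camera_matrix" (3x3 intrinsics, pixels), "cam_to_world" (4x4, takes a point from camera to world coordinates). Camera axes: x right, y up, looking along -z (the intrinsics and any distortion apply to the point x, -y, -z); pixel columns grow to the right and rows downward; lengths in m; the calibration is good to about 2 mm. A picture is of the moment at which its call begins.
- hand_in(): hands the job in; it is judged then, once.
The state is a dict: "time_s": time; "q": joint angles; "dq": joint speeds; "joint_efforts": joint torques, N m; "eef_pos": TCP position; "eef_rot": TCP orientation; "wrist_force": force on the tool from outside, world axes, zero at the start; "torque": the same for the moment, N m; "opening": opening from 0.0 (shut) to 1.0 (fully open); "grasp_force": force on a finger pad.
Only numpy, scipy, OpenCV 4.12 (cv2) and the standard library are available. Lean on these libraries where they do the work, as an engineer would, in place of code of your own. Each camera call takes 0.05 s, during which the arm holds its last target. There are 200 camera calls.

## Working session

There is one attempt and no reset: what is moved stays moved. The work goes in short steps, Python scripts to look and compute and a tool call to move; the robot and the scene stay as the last step left them, time stands still between calls to the robot, and variables do not carry over. Pictures are saved under pics/ and viewed, at most 10 in all, crops included, and the job is handed in when it is done.

Besides the shell and the picture viewer there is one more tool, called after "Request:" in YAML: its name, and indented under it one key for each argument. carry_out: Moves the arm, as the interface text tells. Its arguments: {"type":"object","properties":{"plan":{"type":"array","items":{"type":"array","items":{"type":"array","items":{"type":"number"}}}}},"required":["plan"]}

```bash
mkdir -p pics
cat > h.py <<'E'
import numpy as np, cv2
from bench import get_obs, camera, hand_in
def snap(n):
    c=camera(n); c['pixels']=np.ascontiguousarray(c['pixels']); return c
def save(c,f,box=None,s=1):
    im=c['pixels'][...,::-1]
    if box: im=im[box[1]:box[3],box[0]:box[2]]
    cv2.imwrite('pics/'+f,cv2.resize(im,None,fx=s,fy=s,interpolation=cv2.INTER_CUBIC))
def ray(c,u,v):
    K=c['camera_matrix']; d=np.array([(u-K[0,2])/K[0,0],-(v-K[1,2])/K[1,1],-1.])
    T=c['cam_to_world']; return T[:3,3],T[:3,:3]@d
def onz(c,u,v,z):
    o,d=ray(c,u,v); return o+d*(z-o[2])/d[2]
def cloud(c):
    v,u=np.mgrid[:480,:640]; K=c['camera_matrix']; z=c['z_map']
    p=np.stack([(u-K[0,2])/K[0,0]*z,-(v-K[1,2])/K[1,1]*z,-z],-1)
    T=c['cam_to_world']; return p@T[:3,:3].T+T[:3,3]
def proj(c,P):
    T=np.linalg.inv(c['cam_to_world']); p=T[:3,:3]@np.array(P)+T[:3,3]; K=c['camera_matrix']
    return K[0,0]*p[0]/-p[2]+K[0,2], K[1,1]*-p[1]/-p[2]+K[1,2]
E
python3 - <<'E'
from h import *
o=get_obs(); print({k:np.round(v,4) for k,v in o.items()})
import pickle
cs={n:snap(n) for n in("scene","side","wrist")}
pickle.dump(cs,open('c0.pkl','wb'))
for n,c in cs.items(): save(c,n+'0.png'); print(n,np.round(c['cam_to_world'],3).tolist(),c['camera_matrix'].tolist(),(c['z_map']>0).mean())
E
```

```text
{'time_s': np.float64(0.0), 'q': array([-1.3323,  0.1815,  1.608 ,  0.    ,  1.3538, -0.2063]), 'dq': array([-0.0001,  0.0013,  0.0002, -0.0006, -0.0012,  0.0011]), 'joint_efforts': array([-8.00000e-04, -4.44869e+01, -3.51341e+01, -4.00000e-04,
        9.00000e-03, -0.00000e+00]), 'eef_pos': array([ 0.2473, -0.5185,  0.2304]), 'eef_rot': array([-9.000e-04,  9.754e-01,  2.206e-01, -0.000e+00]), 'wrist_force': array([-0.7316, -0.0954,  0.5233]), 'torque': array([ 0.0286, -0.0255, -0.0286]), 'grasp_force': np.float64(0.0), 'opening': np.float64(1.0004)}
scene [[-0.469, -0.625, 0.625, 1.121], [0.883, -0.348, 0.315, 0.194], [0.021, 0.699, 0.715, 0.68], [0.0, 0.0, 0.0, 1.0]] [[435.6427420488982, 0.0, 323.6358286352845], [0.0, 435.6427420488982, 228.9420052156164], [0.0, 0.0, 1.0]] 0.9959147135416667
side [[0.986, 0.112, -0.122, 0.499], [-0.164, 0.566, -0.808, -0.765], [-0.022, 0.817, 0.576, 0.565], [0.0, 0.0, 0.0, 1.0]] [[465.43591951677877, 0.0, 320.0650575224667], [0.0, 465.43591951677877, 246.22858903100263], [0.0, 0.0, 1.0]] 0.9959537760416667
wrist [[0.429, 0.872, 0.236, 0.307], [-0.903, 0.415, 0.11, -0.492], [-0.002, -0.261, 0.965, 0.373], [0.0, 0.0, 0.0, 1.0]] [[384.97258321597536, 0.0, 324.45321653211124], [0.0, 384.97258321597536, 241.67102781761966], [0.0, 0.0, 1.0]] 0.9958854166666666
```

View pics/scene0.png

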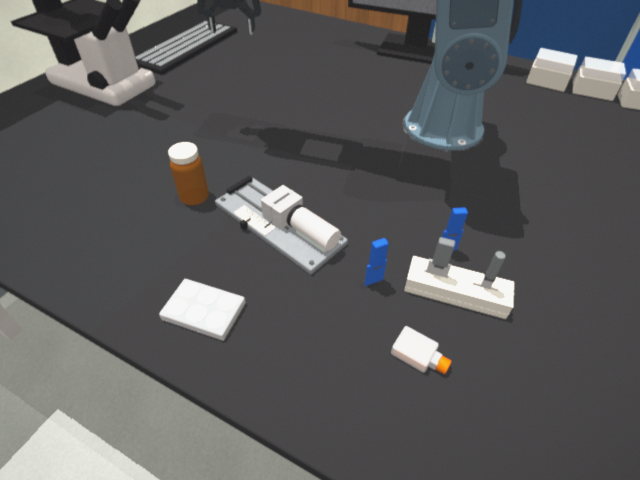

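View pics/side0.png

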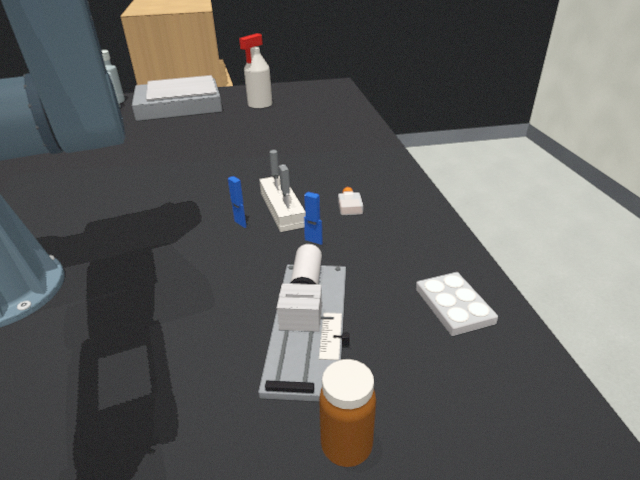

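The scene view shows the wide grey scraper with a flat handle at about (442,255) and the narrow round one at (494,268), both in the white rack. Blue look-alikes stand at (377,262) and (456,228). The gauge jaw is at (283,203) and the index clip at (244,225). In the side view the pull direction runs toward the camera.

```bash
cat > m.py <<'E'
from h import *
import pickle
cs=pickle.load(open('c0.pkl','rb'))
def rect(P): 
    r=cv2.minAreaRect((P[:,:2]*1000).astype(np.float32)); return [np.round(x,1) for x in r]
for n in("scene","side"):
    c=cs[n]; P=cloud(c); px=c['pixels'].astype(int); hsv=cv2.cvtColor(c['pixels'],cv2.COLOR_RGB2HSV)
    print(n)
    def comp(name,m,mn=15):
        m=(m&(P[...,2]<.2)&(P[...,0]<1.0)&(P[...,0]>.15)&(abs(P[...,1])<.7)).astype(np.uint8)
        k,l,st,ce=cv2.connectedComponentsWithStats(m)
        for i in range(1,k):
            if st[i,4]>=mn:
                Q=P[l==i]; print(' ',name,st[i].tolist(),'rect',rect(Q),'z',np.round(np.percentile(Q[:,2],[2,50,98]),3))
    z=P[...,2]
    comp('blue',(hsv[...,0]>100)&(hsv[...,0]<130)&(hsv[...,1]>150))
    comp('grey hi',(hsv[...,1]<60)&(z>.075)&(z<.16))
    comp('top .125+',(hsv[...,1]<60)&(z>.125)&(z<.135),5)
    comp('white/all z .03-.045',(hsv[...,1]<60)&(z>.034)&(z<.046),40)
    comp('jawtop',(z>.063)&(z<.073)&(hsv[...,1]<60),40)
    comp('base',(z>.011)&(z<.02)&(hsv[...,1]<60)&(px.sum(-1)>200),100)
    comp('orange',(hsv[...,0]<18)&(hsv[...,1]>150))
E
python3 m.py
python3 - <<'E'
from h import *
import pickle
cs=pickle.load(open('c0.pkl','rb'))
a=cs['scene']['pixels'][...,::-1]; b=cs['side']['pixels'][...,::-1]
f=lambda i,x,y:cv2.resize(i[y:y+130,x:x+130],(390,390),interpolation=cv2.INTER_CUBIC)
cv2.imwrite('pics/crop1.png',np.hstack([f(a,390,200),f(b,225,140)]))
E
```

```text
scene
  blue [442, 207, 26, 43, 531] rect [array([390.2, 149.2]), array([ 34.4, 157.7]), np.float64(89.3)] z [0.008 0.082 0.116]
  blue [365, 238, 24, 48, 713] rect [array([561.4,  47. ]), array([125.5,  26.6]), np.float64(0.0)] z [0.002 0.068 0.116]
  grey hi [168, 142, 30, 22, 530] rect [array([ 578.5, -422. ]), array([60.7, 59.1]), np.float64(43.0)] z [0.115 0.129 0.132]
  grey hi [432, 237, 23, 30, 445] rect [array([563.6, 151.1]), array([16.4, 28.4]), np.float64(7.0)] z [0.076 0.11  0.131]
  grey hi [486, 251, 19, 27, 294] rect [array([548.9, 239.4]), array([18.4, 17.1]), np.float64(18.5)] z [0.077 0.11  0.131]
  top .125+ [168, 142, 29, 18, 411] rect [array([ 578.6, -422.6]), array([60.1, 58.1]), np.float64(43.0)] z [0.126 0.13  0.132]
  top .125+ [438, 237, 17, 11, 121] rect [array([563.2, 150.9]), array([15.6, 27.4]), np.float64(8.3)] z [0.126 0.129 0.132]
  top .125+ [494, 251, 11, 9, 79] rect [array([548.7, 239.1]), array([18.8, 15.8]), np.float64(10.8)] z [0.125 0.129 0.131]
  white/all z .03-.045 [262, 208, 25, 16, 97] rect [array([ 579.9, -202.3]), array([17.3, 59.8]), n
[... 2638 characters left out ...]
[529.4, 182.7]), array([ 52. , 196.3]), np.float64(25.1)] z [0.011 0.015 0.02 ]
  base [283, 265, 11, 19, 131] rect [array([541.5, -73.9]), array([57.5, 14. ]), np.float64(76.6)] z [0.015 0.016 0.02 ]
  base [259, 266, 87, 132, 5099] rect [array([ 561.3, -201.4]), array([303.6, 115.2]), np.float64(76.1)] z [0.014 0.017 0.02 ]
  base [417, 282, 81, 51, 497] rect [array([ 819.3, -202.3]), array([ 86.7, 127.8]), np.float64(9.1)] z [0.011 0.017 0.02 ]
  orange [343, 187, 9, 4, 29] rect [array([722.6, 242.8]), array([64.3, 20.2]), np.float64(77.1)] z [-0.     0.024  0.027]
  orange [320, 390, 56, 77, 2982] rect [array([ 569.4, -430.8]), array([47.7, 77. ]), np.float64(58.5)] z [0.008 0.069 0.11 ]
```

View pics/crop1.png

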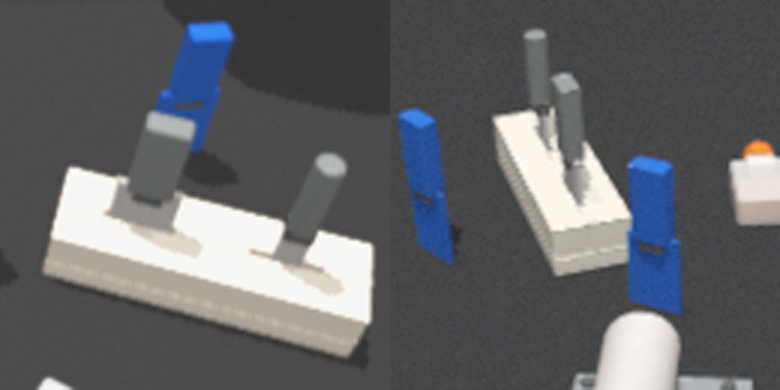

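The candidates in the crop, by scene pixels:
- Grey with a flat handle, in the rack at (442,255). It fits the wide scraper: its blade is 40 mm and its handle is 16 x 28 mm.
- Grey with a round handle at (494,268). This is the narrow one.
- Blue at (377,262) and (456,228). These are look-alikes and stay untouched.

I'll go over the gauge first for a close wrist view.

Request:
carry_out:
  plan:
    - [[0.02, 0.021, 0.004, 0, 0, 0, 1], [0.04, 0.043, 0.008, 0, 0, 0, 1], [0.06, 0.064, 0.012, 0, 0, 0, 1], [0.08, 0.085, 0.016, 0, 0, 0, 1], [0.1, 0.107, 0.02, 0, 0, 0, 1]]

```text
time_s: 0.57
eef_pos: [0.348, -0.4109, 0.2512]
eef_rot: [-0.0, 0.975, 0.22, -0.0]
wrist_force: [0.3, 0.2, -0.2]
opening: 1.001
grasp_force: 0.0
```

Request:
carry_out:
  plan:
    - [[0.02, 0.021, 0.004, 0, 0, 0, 1], [0.04, 0.043, 0.008, 0, 0, 0, 1], [0.06, 0.064, 0.012, 0, 0, 0, 1], [0.08, 0.085, 0.016, 0, 0, 0, 1], [0.1, 0.107, 0.02, 0, 0, 0, 1]]

```text
time_s: 0.98
eef_pos: [0.4481, -0.3038, 0.2713]
eef_rot: [-0.0, 0.975, 0.221, -0.0]
wrist_force: [0.7, -0.1, 0.7]
opening: 0.999
grasp_force: 0.0
```

Request:
carry_out:
  plan:
    - [[0.025, 0.026, 0, 0, 0, 0, 1], [0.05, 0.053, 0, 0, 0, 0, 1], [0.075, 0.08, 0, 0, 0, 0, 1], [0.1, 0.107, 0, 0, 0, 0, 1], [0.1, 0.107, 0, 0, 0, 0, 1]]

```text
time_s: 1.4
eef_pos: [0.5505, -0.1929, 0.271]
eef_rot: [-0.001, 0.975, 0.223, 0.001]
wrist_force: [0.0, 0.2, -0.2]
opening: 1.001
grasp_force: 0.0
```

Run:
```python
from h import *
import pickle
c=snap('wrist'); pickle.dump(c,open('w1.pkl','wb')); save(c,'w1.png')
o=get_obs(); print(o['time_s'],o['eef_pos'],o['eef_rot'])
cs=pickle.load(open('c0.pkl','rb'))
for n in('scene','side'):
    k=cs[n];P=cloud(k);h=cv2.cvtColor(k['pixels'],cv2.COLOR_RGB2HSV)
    m=((h[...,0]>100)&(h[...,0]<130)&(h[...,1]>150)&(P[...,2]>.1)&(P[...,2]<.125)&(P[...,0]<.8)).astype(np.uint8)
    nn,l,st,ce=cv2.connectedComponentsWithStats(m)
    for i in range(1,nn):
        if st[i,4]>8: print(n,'blue',np.median(P[l==i],0),np.ptp(P[l==i],0))
```

```text
1.45 [ 0.54890651 -0.1950681   0.27076445] [-4.98333324e-04  9.74822519e-01  2.22981615e-01 -8.46829316e-05]
scene blue [-1.02611615  0.38347723  0.10909932] [0.0281396  0.16398044 0.02449786]
scene blue [0.45906217 0.14838462 0.11291909] [0.0270945  0.02785976 0.01729736]
scene blue [0.61111979 0.04765011 0.11315958] [0.02871552 0.02571221 0.01850008]
side blue [0.45528901 0.13877036 0.11120405] [0.02494529 0.02719127 0.01763138]
side blue [0.60628062 0.03978633 0.1108564 ] [0.0273781  0.02726021 0.0170289 ]
```

View pics/w1.png

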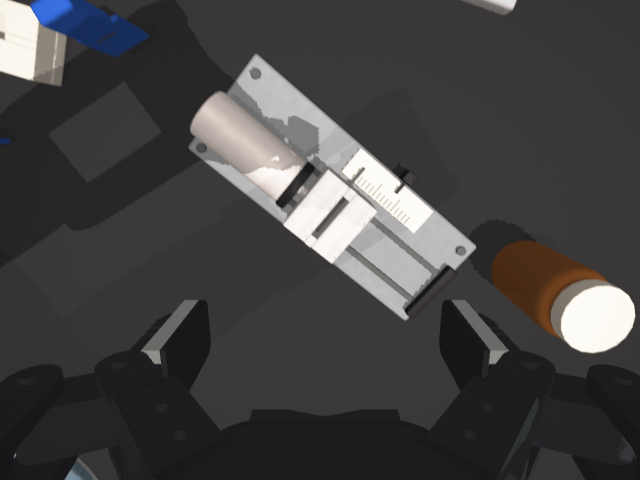

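The wrist view shows the jaw slot at about (332,213), the pointer at about (355,178), the fin at about (400,188) and the clip at (407,175). I'll enlarge the scale area.

Run:
```python
from h import *
import pickle
c=pickle.load(open('w1.pkl','rb')); save(c,'w1c.png',(280,130,440,250),5)
```

```text
(no output)
```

View pics/w1c.png

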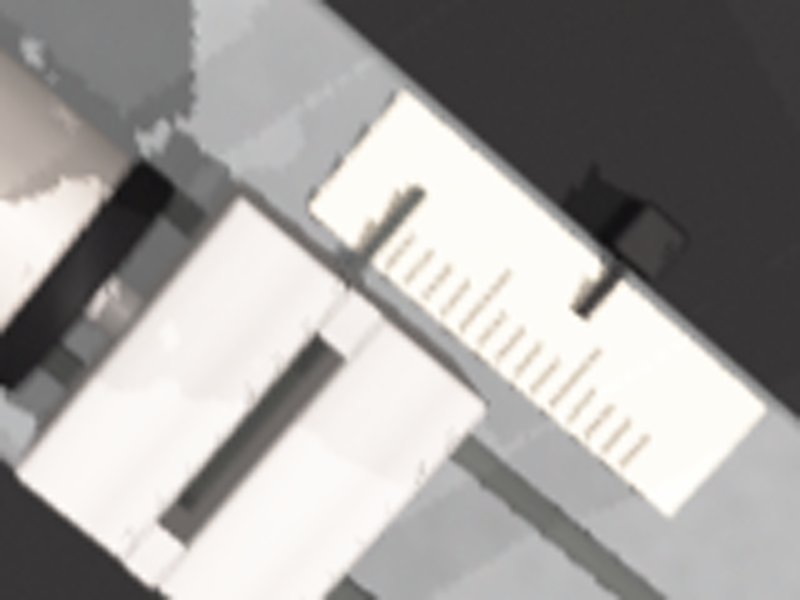

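```bash
cat >> h.py <<'E'
YAW=np.deg2rad(-104.0); GX=np.array([np.cos(YAW),np.sin(YAW)]); GY=np.array([-GX[1],GX[0]]); G0=np.array([.5490,-.1981])
def gz(p): d=np.asarray(p)[:2]-G0; return np.round(1000*np.array([d@GX,d@GY]),2)
E
python3 - <<'E'
from h import *
import pickle
c=pickle.load(open('w1.pkl','rb'))
f=lambda u,v,z: onz(c,u/5+280-.4,v/5+130-.4,z)
for n,u,v,z in [('ptip',416,192,.021),('proot',358,260,.021),('fintip',582,308,.021),('finroot',618,270,.021)]: print(n,gz(f(u,v,z)))
S=[f(u,v,.068) for u,v in [(322,335),(345,357),(190,545),(165,520)]]
print('slot',[gz(p) for p in S],gz(np.mean(S,0)),np.mean(S,0))
a=(S[0]+S[1]-S[2]-S[3])[:2]; print('slot dir',np.degrees(np.arctan2(a[1],a[0])))
T=[f(u,v,.068) for u,v in [(240,197),(485,408),(20,475)]]; print('cart corners',[gz(p) for p in T])
# ticks
for n,u,v in [('long25?',508,272),('long50?',598,350),('sc0',405,92),('sc1',765,408)]: print(n,gz(f(u,v,.016)))
P=cloud(c); hsv=cv2.cvtColor(c['pixels'],cv2.COLOR_RGB2HSV)
m=(abs(P[...,2]-.068)<.003)&(hsv[...,1]<60)
Q=P[m]; g=np.array([(Q[:,:2]-G0)@GX,(Q[:,:2]-G0)@GY]).T*1000
s=(g[:,0]>-34)&(abs(g[:,1])<36); print('carr rect',cv2.minAreaRect(g[s].astype(np.float32)))
m=(abs(P[...,2]-.016)<.003)&(hsv[...,1]<60); Q=P[m]; print('base',cv2.minAreaRect((Q[:,:2]*1000).astype(np.float32)))
E
```

```text
ptip [ 1.28 52.96]
proot [ 1.19 35.22]
fintip [42.69 57.07]
finroot [43.09 67.44]
slot [array([-0.66, 22.75]), array([ 5.13, 22.37]), array([  5.91, -22.69]), array([ -0.68, -21.96])] [2.42 0.12] [ 0.54852901 -0.20048116  0.068     ]
slot dir -13.511320904259879
cart corners [array([-27.76,  32.13]), array([30.83, 31.59]), array([-26.58, -32.43])]
long25? [27.11 52.89]
long50? [52.28 52.83]
sc0 [-12.86  66.46]
sc1 [87.44 66.19]
carr rect ((0.9112415313720703, -0.103912353515625), (66.35565948486328, 59.556827545166016), 89.9348373413086)
base ((481.64471435546875, -65.57247924804688), (448.41961669921875, 743.0703125), 54.872440338134766)
```

Request:
carry_out:
  plan:
    - [[0.001, 0.023, 0, 0, 0, 0.086, 0.7], [0.002, 0.046, 0, 0, 0, 0.172, 0.7], [0.003, 0.07, 0, 0, 0, 0.258, 0.7], [0.004, 0.093, 0, 0, 0, 0.344, 0.7], [0.005, 0.116, 0, 0, 0, 0.43, 0.7]]

```text
time_s: 1.87
eef_pos: [0.5518, -0.082, 0.271]
eef_rot: [-0.0, 0.905, 0.425, -0.0]
wrist_force: [1.7, 0.1, 0.2]
opening: 0.697
grasp_force: 0.0
```

Request:
carry_out:
  plan:
    - [[0.001, 0.023, 0, 0, 0, 0.086, 0.7], [0.002, 0.046, 0, 0, 0, 0.172, 0.7], [0.003, 0.07, 0, 0, 0, 0.258, 0.7], [0.004, 0.093, 0, 0, 0, 0.344, 0.7], [0.005, 0.116, 0, 0, 0, 0.43, 0.7]]

```text
time_s: 2.28
eef_pos: [0.557, 0.034, 0.2711]
eef_rot: [-0.0, 0.794, 0.608, -0.0]
wrist_force: [0.1, -0.9, -0.5]
opening: 0.699
grasp_force: 0.0
```

Request:
carry_out:
  plan:
    - [[0.001, 0.025, -0.01, 0, 0, 0.1, 0.7], [0.003, 0.055, -0.02, 0, 0, 0.2, 0.7], [0.004, 0.085, -0.03, 0, 0, 0.3, 0.7], [0.005, 0.116, -0.04, 0, 0, 0.43, 0.7], [0.005, 0.116, -0.04, 0, 0, 0.43, 0.7]]

```text
time_s: 2.7
eef_pos: [0.5605, 0.1535, 0.2287]
eef_rot: [-0.002, 0.643, 0.766, -0.001]
wrist_force: [-1.5, -0.5, -0.0]
opening: 0.7
grasp_force: 0.0
```

Run:
```python
from h import *
import pickle
c=snap('wrist'); pickle.dump(c,open('w2.pkl','wb')); save(c,'w2.png')
o=get_obs(); print(o['time_s'],o['eef_pos'],o['eef_rot'],o['opening'],2*np.degrees(np.arctan2(o['eef_rot'][2],o['eef_rot'][1]))-90)
P=cloud(c); z=P[...,2]; hsv=cv2.cvtColor(c['pixels'],cv2.COLOR_RGB2HSV)
for lo,hi in[(.126,.134),(.036,.043),(.063,.073)]:
    m=((z>lo)&(z<hi)&(hsv[...,1]<60)&(P[...,0]>.45)).astype(np.uint8)
    k,l,st,ce=cv2.connectedComponentsWithStats(m)
    for i in range(1,k):
        if st[i,4]>60: print(lo,st[i],cv2.minAreaRect((P[l==i][:,:2]*1000).astype(np.float32)))
```

```text
2.75 [0.56112749 0.15127222 0.2295944 ] [-0.00116943  0.6453856   0.76385525 -0.00110106] 0.6980956509068691 9.610689636905633
0.126 [315  86  30  31 719] ((547.8549194335938, 238.6781005859375), (17.395742416381836, 16.95098114013672), 8.459811210632324)
0.126 [316 225  24  42 966] ((562.3321533203125, 149.92413330078125), (15.319535255432129, 28.353620529174805), 9.844449043273926)
0.036 [  292    44    76   229 13736] ((554.8248901367188, 194.5369873046875), (60.10741424560547, 190.1374053955078), 9.212422370910645)
```

View pics/w2.png

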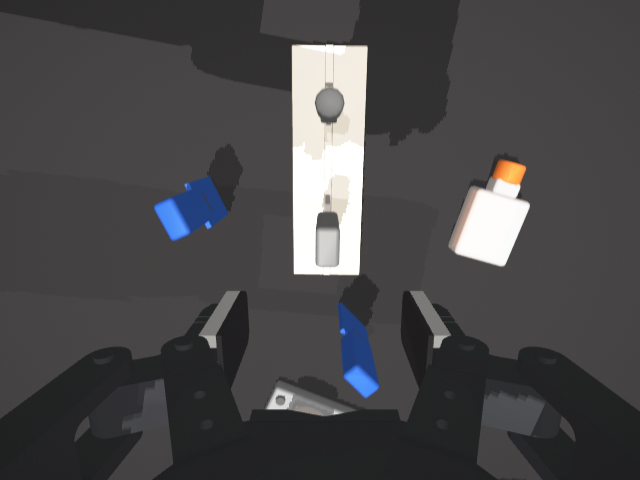

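The handle top is centred under the gripper at (327,240) in the image, which is world (0.562, 0.150) at yaw 9.4°. I'll descend and grip.

Request:
carry_out:
  plan:
    - [[0, 0, -0.03, 0, 0, 0, 0.6], [0, 0, -0.06, 0, 0, 0, 0.6], [0, 0, -0.09, 0, 0, 0, 0.6], [0, 0, -0.12, 0, 0, 0, 0.6], [0, 0, -0.152, 0, 0, 0, 0.6]]

```text
time_s: 3.17
eef_pos: [0.5632, 0.148, 0.0789]
eef_rot: [0.001, 0.648, 0.762, 0.0]
wrist_force: [0.5, 0.2, 0.2]
opening: 0.597
grasp_force: 0.0
```

Request:
carry_out:
  plan:
    - [[0, 0, 0, 0, 0, 0, 0.6], [0, 0, 0, 0, 0, 0, 0.4], [0, 0, 0, 0, 0, 0, 0.2], [0, 0, 0, 0, 0, 0, 0], [0, 0, 0, 0, 0, 0, 0]]

```text
time_s: 3.58
eef_pos: [0.5642, 0.1495, 0.0822]
eef_rot: [0.002, 0.647, 0.763, 0.001]
wrist_force: [-3.1, -2.0, 6.4]
opening: 0.181
grasp_force: 58.5
```

Request:
carry_out:
  plan:
    - [[0, 0, 0, 0, 0, 0, 0], [0, 0, 0, 0, 0, 0, 0], [0, 0, 0, 0, 0, 0, 0], [0, 0, 0, 0, 0, 0, 0], [0, 0, 0, 0, 0, 0, 0]]

```text
time_s: 4.0
eef_pos: [0.5642, 0.1496, 0.0822]
eef_rot: [0.002, 0.647, 0.763, 0.001]
wrist_force: [-0.9, -2.6, 7.2]
opening: 0.183
grasp_force: 58.6
```

Request:
carry_out:
  plan:
    - [[0, 0, 0.01, 0, 0, 0, 0], [0, 0, 0.02, 0, 0, 0, 0], [0, 0, 0.035, 0, 0, 0, 0], [0, 0, 0.055, 0, 0, 0, 0], [0, 0, 0.08, 0, 0, 0, 0]]

```text
time_s: 4.42
eef_pos: [0.5616, 0.1501, 0.1601]
eef_rot: [-0.001, 0.647, 0.763, -0.0]
wrist_force: [-0.7, 0.0, -1.2]
opening: 0.182
grasp_force: 58.5
```

Request:
carry_out:
  plan:
    - [[0, 0, 0.02, 0, 0, 0, 0], [0, 0, 0.04, 0, 0, 0, 0], [0, 0, 0.06, 0, 0, 0, 0], [0, 0, 0.08, 0, 0, 0, 0], [0, 0, 0.1, 0, 0, 0, 0]]

```text
time_s: 4.83
eef_pos: [0.5624, 0.1502, 0.2619]
eef_rot: [0.001, 0.647, 0.763, 0.001]
wrist_force: [0.7, -0.1, -1.2]
opening: 0.181
grasp_force: 58.5
```

```bash
cat > tool.py <<'E'
from h import *
def tool(n):
    "scraper blade/handle seen by fixed camera, relative to measured TCP"
    c=snap(n); o=get_obs(); p=o['eef_pos']; P=cloud(c); hsv=cv2.cvtColor(c['pixels'],cv2.COLOR_RGB2HSV)
    r=P-p; near=(np.linalg.norm(r[...,:2],axis=-1)<.04)&(hsv[...,1]<70)
    for lo,hi in[(-.075,-.05),(-.05,-.03),(-.03,-.012)]:
        m=(near&(r[...,2]>lo)&(r[...,2]<hi)).astype(np.uint8); m=cv2.erode(m,np.ones((2,2),np.uint8))>0
        if m.sum()>10:
            q=P[m]; a=cv2.minAreaRect((q[:,:2]*1000).astype(np.float32)); print(n,lo,m.sum(),a,'med',np.median(q,0).round(4),'zmin',q[:,2].min().round(4))
    return c,o
if __name__=='__main__':
    for n in('scene','side'): c,o=tool(n); u,v=proj(c,o['eef_pos']-[0,0,.03]); print(u,v); save(c,n+'_t.png')
    print(o['time_s'],o['eef_pos'],o['eef_rot'],o['opening'],o['wrist_force'])
E
python3 tool.py
```

```text
scene -0.075 223 ((562.54248046875, 153.00538635253906), (5.3129754066467285, 38.031639099121094), 9.495828628540039) med [0.5625 0.1533 0.2049] zmin 0.1946
scene -0.05 211 ((562.5201416015625, 152.90188598632812), (4.626355171203613, 38.035152435302734), 9.709050178527832) med [0.5626 0.1518 0.2265] zmin 0.2169
scene -0.03 159 ((564.732421875, 153.465087890625), (9.398073196411133, 38.03153991699219), 10.389532089233398) med [0.5645 0.1546 0.2453] zmin 0.2369
460.87676044451723 194.93996595259435
side -0.075 27 ((564.3185424804688, 143.1157989501953), (3.9515469074249268, 31.220979690551758), 14.7290620803833) med [0.5649 0.1366 0.2074] zmin 0.2014
side -0.05 42 ((562.8133544921875, 147.4902801513672), (4.067911624908447, 35.88203430175781), 13.336164474487305) med [0.5643 0.1377 0.2247] zmin 0.2152
side -0.03 32 ((562.9779663085938, 142.72694396972656), (5.506875038146973, 30.151399612426758), 16.941072463989258) med [0.5651 0.1338 0.2434] zmin 0.2353
281.1416476107114 119.40837744749568
4.9333 [0.56465269 0.15033188 0.26486096] [0.00321184 0.64666387 0.76276181 0.00315419] 0.1799640861188058 [ 0.62856276 -0.30286772 -0.91566989]
```

Request:
carry_out:
  plan:
    - [[-0.001, -0.023, 0, 0, 0, 0.0775, 0], [-0.002, -0.046, 0, 0, 0, 0.155, 0], [-0.003, -0.07, 0, 0, 0, 0.2325, 0], [-0.004, -0.093, 0, 0, 0, 0.31, 0], [-0.0045, -0.116, 0, 0, 0, 0.3875, 0]]

```text
time_s: 5.35
eef_pos: [0.5572, 0.0332, 0.2586]
eef_rot: [-0.0, 0.486, 0.874, -0.0]
wrist_force: [0.8, 0.2, -1.2]
opening: 0.177
grasp_force: 58.7
```

Request:
carry_out:
  plan:
    - [[-0.001, -0.023, 0, 0, 0, 0.0775, 0], [-0.002, -0.046, 0, 0, 0, 0.155, 0], [-0.003, -0.07, 0, 0, 0, 0.2325, 0], [-0.004, -0.093, 0, 0, 0, 0.31, 0], [-0.0045, -0.116, 0, 0, 0, 0.3875, 0]]

```text
time_s: 5.77
eef_pos: [0.5528, -0.0829, 0.2586]
eef_rot: [-0.0, 0.309, 0.951, 0.0]
wrist_force: [-0.4, 0.2, -1.1]
opening: 0.176
grasp_force: 58.7
```

Request:
carry_out:
  plan:
    - [[-0.001, -0.025, 0, 0, 0, 0.08, 0], [-0.002, -0.05, 0, 0, 0, 0.16, 0], [-0.003, -0.075, 0, 0, 0, 0.24, 0], [-0.004, -0.1, 0, 0, 0, 0.32, 0], [-0.0045, -0.117, 0, 0, 0, 0.387, 0]]

```text
time_s: 6.18
eef_pos: [0.5482, -0.2009, 0.2585]
eef_rot: [-0.0, 0.121, 0.993, -0.0]
wrist_force: [-0.0, -0.0, -1.6]
opening: 0.181
grasp_force: 58.6
```

Request:
carry_out:
  plan:
    - [[0, 0, -0.025, 0, 0, 0, 0], [0, 0, -0.05, 0, 0, 0, 0], [0, 0, -0.075, 0, 0, 0, 0], [0, 0, -0.09, 0, 0, 0, 0], [0, 0, -0.095, 0, 0, 0, 0]]

```text
time_s: 6.6
eef_pos: [0.5466, -0.1977, 0.1602]
eef_rot: [-0.003, 0.122, 0.993, 0.001]
wrist_force: [-0.9, 0.2, -1.6]
opening: 0.179
grasp_force: 58.6
```

Request:
carry_out:
  plan:
    - [[0, 0, 0, 0, 0, 0, 0], [0, 0, 0, 0, 0, 0, 0], [0, 0, 0, 0, 0, 0, 0], [0, 0, 0, 0, 0, 0, 0], [0, 0, 0, 0, 0, 0, 0]]

```text
time_s: 7.02
eef_pos: [0.5496, -0.1994, 0.1656]
eef_rot: [0.001, 0.122, 0.993, -0.0]
wrist_force: [-0.1, -0.3, -0.7]
opening: 0.179
grasp_force: 58.6
```

```bash
python3 tool.py
python3 - <<'E'
from h import *
import pickle
cs={n:snap(n) for n in('scene','side')}; pickle.dump(cs,open('c3.pkl','wb'))
f=lambda i,x,y:cv2.resize(i[y:y+100,x:x+100],(400,400),interpolation=cv2.INTER_CUBIC)
cv2.imwrite('pics/c3.png',np.hstack([f(cs['scene']['pixels'][...,::-1],235,130),f(cs['side']['pixels'][...,::-1],250,225)]))
E
```

```text
scene -0.075 70 ((546.7660522460938, -198.07284545898438), (3.7845160961151123, 40.74078369140625), 76.2904052734375) med [ 0.5476 -0.1985  0.1047] zmin 0.0978
scene -0.05 93 ((546.5958862304688, -197.15908813476562), (5.32404088973999, 42.293739318847656), 76.68286895751953) med [ 0.5468 -0.1975  0.1236] zmin 0.1154
scene -0.03 64 ((548.7979125976562, -196.71823120117188), (6.921589374542236, 38.95279312133789), 77.20845794677734) med [ 0.5518 -0.1981  0.1408] zmin 0.1354
278.4995192422772 172.30137667064926
side -0.075 170 ((547.9974975585938, -202.00279235839844), (4.112658500671387, 37.98890686035156), 75.95469665527344) med [ 0.5481 -0.202   0.1058] zmin 0.0979
side -0.05 225 ((548.0613403320312, -202.03018188476562), (5.057096481323242, 38.84809875488281), 77.39147186279297) med [ 0.5478 -0.2022  0.1246] zmin 0.1154
side -0.03 177 ((547.6036987304688, -202.8742218017578), (7.4230828285217285, 37.98260498046875), 79.46224212646484) med [ 0.5483 -0.2033  0.1419] zmin 0.1354
297.73185272943476 262.81650033709377
7.1167 [ 0.54931802 -0.19924313  0.16513382] [ 6.51199261e-04  1.22068178e-01  9.92521459e-01 -2.99547915e-04] 0.1811982802288189 [-0.10532242 -0.13042145 -1.67125673]
```

View pics/c3.png

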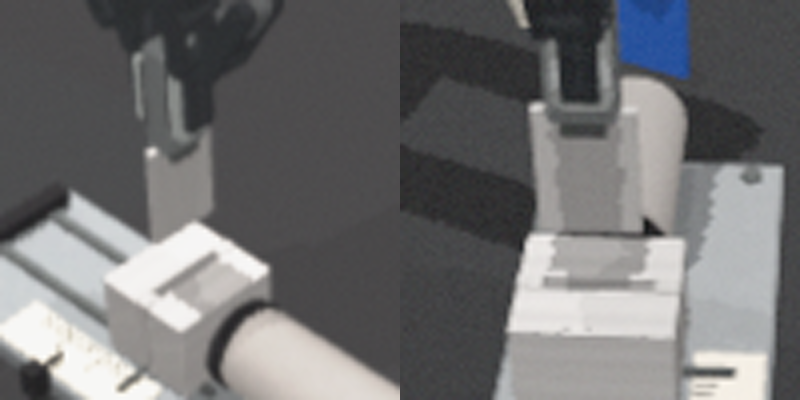

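```bash
cat > slot.py <<'E'
from h import *
import pickle
c0=pickle.load(open('c0.pkl','rb')); c3=pickle.load(open('c3.pkl','rb')); w=pickle.load(open('w1.pkl','rb'))
xs=np.arange(-8,12.01,.5)
for n,c in [('scene0',c0['scene']),('side0',c0['side']),('wrist1',w)]:
    g=c['pixels'].mean(-1).astype(np.float32); pr=[]
    for x in xs:
        uv=np.array([proj(c,[*(G0+x/1000*GX+y/1000*GY),.068]) for y in np.arange(-17,18,1.)],np.float32)
        pr.append(cv2.remap(g,uv[:,0].copy(),uv[:,1].copy(),cv2.INTER_LINEAR).mean())
    pr=np.array(pr); mid=(pr.max()+pr.min())/2; i=pr<mid
    d=np.clip(np.percentile(pr,80)-pr,0,None); d[d<.3*d.max()]=0
    print(n,'edges',xs[i].min(),xs[i].max(),'centroid',(d*xs).sum()/d.sum()); print(pr.astype(int).tolist())
    ys=np.arange(-30,31,1.); x0=(d*xs).sum()/d.sum()
    uv=np.array([proj(c,[*(G0+x0/1000*GX+y/1000*GY),.068]) for y in ys],np.float32)
    p=cv2.remap(g,uv[:,0].copy(),uv[:,1].copy(),cv2.INTER_LINEAR).ravel(); j=p<(p.max()+p.min())/2
    print('  y range',ys[j].min(),ys[j].max())
    P=cloud(c); q=(P[...,:2]-G0); gx=q@GX*1e3; gy=q@GY*1e3
    m=(abs(P[...,2]-.068)<.004)&(gx>-33)&(gx<36)&(abs(gy)<38)
    a=cv2.minAreaRect(np.stack([gx[m],gy[m]],1).astype(np.float32)); print('  carriage top',a, 'pct gx',np.percentile(gx[m],[1,99]))
E
python3 slot.py
```

```text
scene0 edges -4.5 2.0 centroid -1.3940101810915058
[239, 237, 233, 228, 221, 213, 204, 193, 182, 171, 162, 155, 151, 148, 149, 152, 157, 165, 174, 184, 195, 206, 215, 223, 230, 234, 238, 240, 241, 242, 243, 243, 243, 244, 244, 244, 244, 244, 244, 244, 244]
  y range -22.0 21.0
  carriage top ((-0.09527015686035156, -0.6679344177246094), (67.02071380615234, 63.047767639160156), 89.93062591552734) pct gx [-30.2623101   28.86597656]
side0 edges -3.0 3.5 centroid 0.19309397316995572
[227, 226, 226, 224, 222, 220, 216, 212, 204, 195, 184, 174, 165, 160, 157, 156, 156, 157, 159, 162, 167, 173, 180, 187, 194, 203, 211, 218, 222, 225, 225, 226, 226, 226, 227, 227, 228, 228, 228, 228, 228]
  y range -23.0 21.0
  carriage top ((0.9909420013427734, 0.36540985107421875), (62.23330307006836, 66.12455749511719), 0.14688748121261597) pct gx [-28.31667748  30.95850598]
wrist1 edges -1.5 5.5 centroid 1.749822338980949
[243, 244, 244, 245, 245, 245, 245, 244, 243, 238, 226, 201, 163, 121, 90, 78, 77, 78, 82, 89, 96, 101, 105, 106, 107, 113, 130, 158, 189, 216, 232, 240, 243, 244, 244, 245, 245, 246, 246, 247, 247]
  y range -23.0 22.0
  carriage top ((0.9112415313720703, -0.103912353515625), (66.35565948486328, 59.556827545166016), 89.9348373413086) pct gx [-28.47323714  29.78080039]
```

Run:
```python
from h import *
import pickle
c=snap('wrist'); pickle.dump(c,open('w3.pkl','wb')); o=get_obs(); print(o['eef_pos'],o['time_s'])
P=cloud(c); q=P[...,:2]-G0; gx=q@GX*1e3; gy=q@GY*1e3; z=P[...,2]
m=(abs(z-.068)<.004)&(abs(gx)<36)&(abs(gy)<38); print('carr',m.sum(),np.percentile(gx[m],[1,99]),np.percentile(gy[m],[1,99]))
for lo,hi in[(.09,.105),(.105,.12),(.12,.135)]:
    m=(z>lo)&(z<hi)&(abs(gx)<12)&(abs(gy)<28)
    if m.sum(): print(lo,m.sum(),np.percentile(gx[m],[2,50,98]),np.percentile(gy[m],[2,50,98]))
print([proj(c,[*(G0+.001*GX+y*GY),h]) for y,h in[(-.023,.068),(-.02,.098),(-.02,.15)]])
save(c,'w3.png',(220,180,420,330),4)
```

```text
[ 0.54900874 -0.199097    0.1645567 ] 7.2667
carr 7192 [-28.02225681  30.26069909] [-33.09758456  29.02083025]
0.09 20 [1.28933159 2.93900959 4.5892785 ] [-21.67712003 -21.54429362 -21.35042016]
0.105 46 [0.83488714 2.88171422 4.49798342] [-21.79977404 -21.57245337 -21.28305791]
0.12 60 [0.89586472 2.8296223  4.33459019] [-21.89085368 -21.61303307 -21.29088561]
[(np.float64(326.2479764251346), np.float64(207.5823307719043)), (np.float64(326.505425730837), np.float64(222.3885622180597)), (np.float64(327.16643005038406), np.float64(248.37437254357113))]
```

View pics/w3.png

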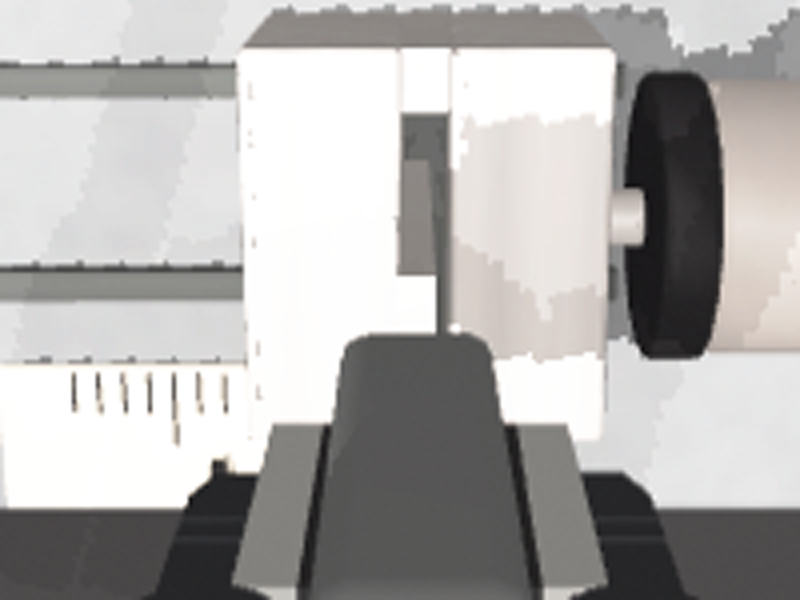

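The wrist view is edge-on. The blade sits at crop x 400–433 and the slot at 402–450, so the blade is about 1.6 mm too far along +gauge x and otherwise parallel and upright. I'll correct this and lower to just above the mouth.

Request:
carry_out:
  plan:
    - [[0.0012, 0.0014, 0, 0, 0, 0, 0], [0.0012, 0.0014, -0.006, 0, 0, 0, 0], [0.0012, 0.0014, -0.012, 0, 0, 0, 0], [0.0012, 0.0014, -0.018, 0, 0, 0, 0], [0.0012, 0.0014, -0.022, 0, 0, 0, 0]]

```text
time_s: 7.68
eef_pos: [0.5495, -0.1973, 0.1408]
eef_rot: [-0.001, 0.122, 0.993, 0.0]
wrist_force: [0.8, -0.2, -0.7]
opening: 0.179
grasp_force: 58.6
```

Request:
carry_out:
  plan:
    - [[0, 0, -0.001, 0, 0, 0, 0], [0, 0, -0.001, 0, 0, 0, 0], [0, 0, -0.001, 0, 0, 0, 0], [0, 0, -0.001, 0, 0, 0, 0], [0, 0, -0.001, 0, 0, 0, 0]]

```text
time_s: 8.1
eef_pos: [0.5504, -0.1978, 0.1417]
eef_rot: [0.0, 0.122, 0.993, -0.0]
wrist_force: [-0.1, 1.1, -1.5]
opening: 0.18
grasp_force: 58.6
```

Run:
```python
from h import *
c=snap('wrist'); o=get_obs(); print(o['eef_pos'],o['time_s'],o['wrist_force'])
P=cloud(c); q=P[...,:2]-G0; gx=q@GX*1e3; gy=q@GY*1e3; z=P[...,2]
m=(abs(z-.068)<.003)&(abs(gx)<36)&(abs(gy)<38); print('carr',np.percentile(gx[m],[1,99]),np.percentile(gy[m],[1,99]))
s=(abs(gy+22.5)<1)&(abs(gx)<12)&(z<.064)&(z>.03); print('slot hole gx',np.percentile(gx[s],[2,50,98]) if s.sum() else 0)
m=(z>.08)&(z<.115)&(abs(gx)<12)&(abs(gy)<28); print('blade',m.sum(),np.percentile(gx[m],[2,50,98]),np.percentile(gy[m],[2,50]),z[m].min())
save(c,'w4.png',(220,180,420,330),4)
```

```text
[ 0.55032538 -0.19778454  0.14165189] 8.15 [ 0.66136908 -0.25999951 -0.86629785]
carr [-27.99957805  30.24987998] [-33.07307758  26.08857214]
slot hole gx [4.88403875 4.88837254 4.89270633]
blade 127 [-0.72107765  1.22676601  2.89187268] [-20.99657367 -20.68589995] 0.0802578164788113
```

View pics/w4.png

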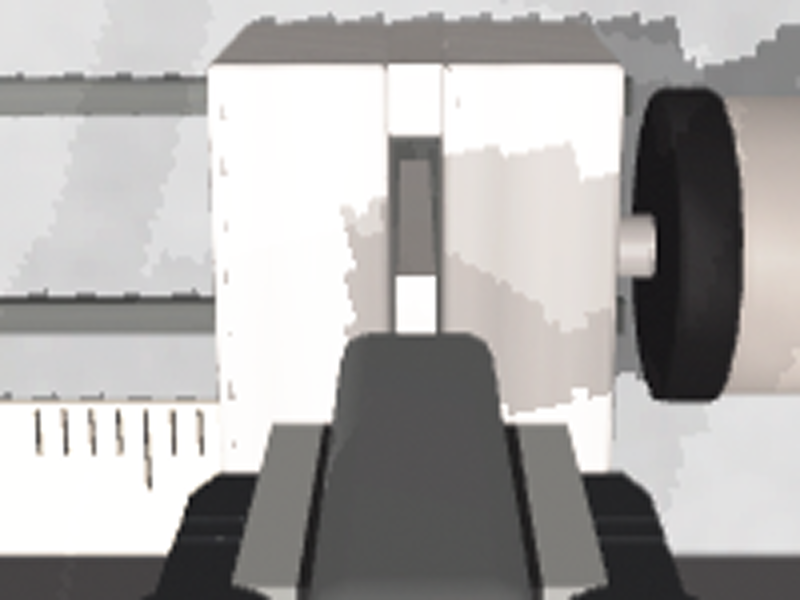

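The blade, at x 400–432, is now centred in the slot at 388–441. I'll insert it.

Request:
carry_out:
  plan:
    - [[0, 0, -0.005, 0, 0, 0, 0], [0, 0, -0.01, 0, 0, 0, 0], [0, 0, -0.015, 0, 0, 0, 0], [0, 0, -0.019, 0, 0, 0, 0], [0, 0, -0.022, 0, 0, 0, 0]]

```text
time_s: 8.57
eef_pos: [0.5497, -0.1974, 0.1183]
eef_rot: [-0.001, 0.122, 0.993, 0.0]
wrist_force: [0.3, 0.0, -0.8]
opening: 0.18
grasp_force: 58.6
```

Request:
carry_out:
  plan:
    - [[0, 0, -0.003, 0, 0, 0, 0], [0, 0, -0.006, 0, 0, 0, 0], [0, 0, -0.008, 0, 0, 0, 0], [0, 0, -0.01, 0, 0, 0, 0], [0, 0, -0.011, 0, 0, 0, 0]]

```text
time_s: 8.98
eef_pos: [0.5501, -0.1976, 0.1081]
eef_rot: [-0.0, 0.122, 0.993, 0.0]
wrist_force: [-1.0, -0.4, -1.5]
opening: 0.178
grasp_force: 58.6
```

Request:
carry_out:
  plan:
    - [[0, 0, 0, 0, 0, 0, 0], [0, 0, -0.001, 0, 0, 0, 0], [0, 0, -0.001, 0, 0, 0, 0], [0, 0, -0.002, 0, 0, 0, 0], [0, 0, -0.002, 0, 0, 0, 0]]

```text
time_s: 9.4
eef_pos: [0.5504, -0.1978, 0.1072]
eef_rot: [0.0, 0.122, 0.993, -0.0]
wrist_force: [-1.8, 2.1, 4.1]
opening: 0.179
grasp_force: 59.5
```

Request:
carry_out:
  plan:
    - [[-0.0005, -0.0019, -0.001, 0, 0, 0, 0], [-0.0013, -0.0053, -0.001, 0, 0, 0, 0], [-0.0024, -0.0097, -0.001, 0, 0, 0, 0], [-0.0035, -0.0141, -0.001, 0, 0, 0, 0], [-0.0046, -0.0184, -0.001, 0, 0, 0, 0]]

```text
time_s: 9.82
eef_pos: [0.546, -0.2159, 0.1071]
eef_rot: [0.0, 0.122, 0.993, 0.0]
wrist_force: [-3.1, 3.7, 10.8]
opening: 0.177
grasp_force: 60.6
```

Request:
carry_out:
  plan:
    - [[-0.0011, -0.0044, 0, 0, 0, 0, 0], [-0.0022, -0.0088, 0, 0, 0, 0, 0], [-0.0032, -0.0128, 0, 0, 0, 0, 0], [-0.004, -0.016, 0, 0, 0, 0, 0], [-0.0046, -0.0184, 0, 0, 0, 0, 0]]

```text
time_s: 10.23
eef_pos: [0.5415, -0.234, 0.1071]
eef_rot: [0.0, 0.122, 0.993, 0.001]
wrist_force: [-3.0, 4.9, 12.0]
opening: 0.181
grasp_force: 60.6
```

```bash
cat > ptr.py <<'E'
from h import *
import pickle,sys
def prof(c,y0,y1,x0,x1,z=.021,st=.25):
    g=c['pixels'].mean(-1).astype(np.float32); xs=np.arange(x0,x1,st); pr=[]
    for x in xs:
        uv=np.array([proj(c,[*(G0+x/1000*GX+y/1000*GY),z]) for y in np.arange(y0,y1,.5)],np.float32)
        pr.append(cv2.remap(g,uv[:,0].copy(),uv[:,1].copy(),cv2.INTER_LINEAR).mean())
    return xs,np.array(pr)
def dip(xs,p):
    d=np.clip(np.percentile(p,70)-p,0,None); i=d.argmax(); k=slice(max(0,i-10),i+11); w=np.where(d[k]>.4*d[i],d[k],0)
    return (w*xs[k]).sum()/w.sum(), d[i]
if __name__=='__main__':
    o=get_obs(); print(o['time_s'],o['eef_pos'],o['wrist_force'])
    g=float(sys.argv[1])
    for n in ('side','scene','wrist'):
        c=snap(n); 
        print(n,'pointer',dip(*prof(c,44,51,g-8,g+8)),'fin',dip(*prof(c,59,65,34,50)))
        save(c,f'p_{n}_{int(o["time_s"]*10)}.png')
E
python3 - <<'E'
from ptr import *
c0=pickle.load(open('c0.pkl','rb'))
for n,c in [('side0',c0['side']),('scene0',c0['scene']),('w1',pickle.load(open('w1.pkl','rb')))]: print(n,'pointer',dip(*prof(c,44,51,-7,9)),'fin',dip(*prof(c,59,65,34,50)))
E
python3 ptr.py 37
```

```text
side0 pointer (np.float64(-0.38081451500593433), np.float32(142.34138)) fin (np.float64(40.04474433718394), np.float32(191.27803))
scene0 pointer (np.float64(-1.510694301133232), np.float32(106.7686)) fin (np.float64(39.983263999221734), np.float32(117.14176))
w1 pointer (np.float64(1.2843802856699724), np.float32(137.92651)) fin (np.float64(42.84188395582496), np.float32(181.96857))
10.2333 [ 0.54145603 -0.23403176  0.10712325] [-3.00520232  4.90084903 12.043015  ]
side pointer (np.float64(35.93135445139697), np.float32(115.94723)) fin (np.float64(40.01224545890063), np.float32(184.07516))
scene pointer (np.float64(36.16107743745167), np.float32(84.256165)) fin (np.float64(40.013952542712765), np.float32(115.33497))
wrist pointer (np.float64(39.53146665531045), np.float32(0.20126343)) fin (np.float64(48.59051913626529), np.float32(3.214035))
```

Request:
carry_out:
  plan:
    - [[-0.0003, -0.0012, 0, 0, 0, 0, 0], [-0.0006, -0.0024, 0, 0, 0, 0, 0], [-0.0008, -0.0032, 0, 0, 0, 0, 0], [-0.0009, -0.0036, 0, 0, 0, 0, 0], [-0.0009, -0.0038, 0, 0, 0, 0, 0]]

```text
time_s: 10.8
eef_pos: [0.5407, -0.2375, 0.1071]
eef_rot: [0.001, 0.122, 0.993, 0.001]
wrist_force: [-3.1, 6.1, 11.8]
opening: 0.182
grasp_force: 60.7
```

```bash
python3 ptr.py 40
python3 - <<'E'
import cv2,glob
f=sorted(glob.glob('pics/p_side*'))[-1]; im=cv2.imread(f)
t=sorted(glob.glob('pics/p_scene*'))[-1]; s=cv2.imread(t)
a=cv2.resize(im[310:360,305:365],(390,325),interpolation=cv2.INTER_CUBIC); b=cv2.resize(s[200:250,215:275],(390,325),interpolation=cv2.INTER_CUBIC)
cv2.imwrite('pics/p2.png',cv2.hconcat([a,b]))
E
```

```text
10.8 [ 0.54065641 -0.23746901  0.10713012] [-3.05102343  6.05697435 11.82813067]
side pointer (np.float64(39.41589849240822), np.float32(112.970795)) fin (np.float64(40.012210076840475), np.float32(185.22537))
scene pointer (np.float64(38.511592604901175), np.float32(91.26193)) fin (np.float64(40.00926144470938), np.float32(115.14113))
wrist pointer (np.float64(40.52035225871539), np.float32(0.16101837)) fin (np.float64(48.45977592302859), np.float32(2.8140564))
```

View pics/p2.png

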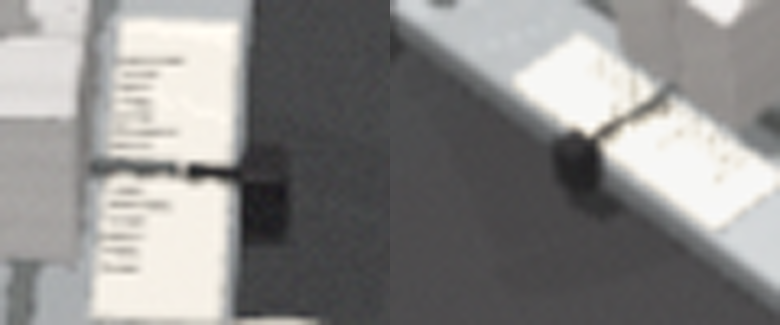

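The side crop shows the pointer (95–180,167) nearly level with the fin (190–240,172), a little short of it. I'll refine the remaining gap numerically.

```bash
cat > fine.py <<'E'
from ptr import *
o=get_obs(); print(o['time_s'],o['eef_pos'],o['wrist_force'])
for n in('side','scene'):
    c=snap(n)
    for y in range(36,68,2):
        x,d=dip(*prof(c,y,y+2,34,47,st=.2)); print(n,y+1,round(x,2),int(d),end=' | ')
    print()
c0=pickle.load(open('c0.pkl','rb'))
for n in('side','scene'):
    for y in range(36,58,2):
        x,d=dip(*prof(c0[n],y,y+2,-6,6,st=.2)); print(n+'0',y+1,round(x,2),int(d),end=' | ')
    print()
E
python3 fine.py
```

```text
10.95 [ 0.54062695 -0.2374631   0.10712   ] [-3.29525904  5.56348552 11.52830683]
side 37 41.0 72 | side 39 39.27 106 | side 41 39.03 112 | side 43 39.12 110 | side 45 40.53 101 | side 47 40.43 110 | side 49 38.99 111 | side 51 38.92 116 | side 53 40.12 111 | side 55 40.35 96 | side 57 40.21 126 | side 59 40.17 170 | side 61 40.01 175 | side 63 40.0 182 | side 65 39.99 164 | side 67 40.03 127 | 
scene 37 39.65 47 | scene 39 39.52 63 | scene 41 38.58 85 | scene 43 38.55 91 | scene 45 38.18 95 | scene 47 38.93 79 | scene 49 38.63 74 | scene 51 39.12 79 | scene 53 38.79 63 | scene 55 39.79 59 | scene 57 40.42 85 | scene 59 40.19 94 | scene 61 40.37 99 | scene 63 39.83 98 | scene 65 40.14 96 | scene 67 39.97 89 | 
side0 37 0.23 76 | side0 39 0.14 109 | side0 41 0.14 125 | side0 43 -0.05 122 | side0 45 -0.07 125 | side0 47 -0.23 128 | side0 49 -0.33 127 | side0 51 -0.36 131 | side0 53 -0.56 107 | side0 55 -0.76 43 | side0 57 -0.93 4 | 
scene0 37 -0.24 46 | scene0 39 -0.83 73 | scene0 41 -1.72 93 | scene0 43 -1.23 93 | scene0 45 -1.56 90 | scene0 47 -1.39 94 | scene0 49 -1.77 91 | scene0 51 -1.8 90 | scene0 53 -2.56 81 | scene0 55 -2.16 39 | scene0 57 -2.55 5 |
```

Request:
carry_out:
  plan:
    - [[-0.0001, -0.0004, 0, 0, 0, 0, 0], [-0.0002, -0.0008, 0, 0, 0, 0, 0], [-0.0003, -0.001, 0, 0, 0, 0, 0], [-0.0003, -0.001, 0, 0, 0, 0, 0], [-0.0003, -0.001, 0, 0, 0, 0, 0]]

```text
time_s: 11.47
eef_pos: [0.5404, -0.2384, 0.1071]
eef_rot: [0.001, 0.122, 0.993, 0.001]
wrist_force: [-3.4, 6.2, 11.3]
opening: 0.177
grasp_force: 60.7
```

```bash
python3 fine.py | head -3; python3 ptr.py 40|head -3
```

```text
11.4667 [ 0.54039793 -0.23840849  0.10713296] [-3.3946143   6.17733659 11.33820486]
side 37 41.19 76 | side 39 40.83 94 | side 41 40.81 97 | side 43 40.65 101 | side 45 40.65 107 | side 47 40.61 120 | side 49 40.64 123 | side 51 40.47 125 | side 53 40.48 126 | side 55 40.42 103 | side 57 40.38 127 | side 59 40.18 167 | side 61 40.0 175 | side 63 39.99 180 | side 65 39.93 163 | side 67 40.02 128 | 
scene 37 39.43 45 | scene 39 39.93 59 | scene 41 39.43 56 | scene 43 39.79 76 | scene 45 39.59 68 | scene 47 39.84 75 | scene 49 40.04 75 | scene 51 40.02 79 | scene 53 40.52 70 | scene 55 40.11 71 | scene 57 40.43 97 | scene 59 40.04 96 | scene 61 40.37 100 | scene 63 39.82 99 | scene 65 40.13 97 | scene 67 39.96 88 | 
11.5667 [ 0.54038873 -0.23841163  0.10714982] [-2.06577066  4.91181715 11.09795301]
side pointer (np.float64(40.434337476973255), np.float32(123.3897)) fin (np.float64(40.01886606153531), np.float32(187.1489))
scene pointer (np.float64(39.98944749141121), np.float32(81.70024)) fin (np.float64(40.00968576591268), np.float32(115.639656))
```

The pointer and fin now lie on one line in both views. I'll hold for about 2.3 s.

Request:
carry_out:
  plan:
    - [[0, 0, 0, 0, 0, 0, 0], [0, 0, 0, 0, 0, 0, 0], [0, 0, 0, 0, 0, 0, 0], [0, 0, 0, 0, 0, 0, 0], [0, 0, 0, 0, 0, 0, 0]]

```text
time_s: 12.13
eef_pos: [0.5404, -0.2384, 0.1071]
eef_rot: [0.0, 0.122, 0.993, 0.001]
wrist_force: [-2.2, 6.1, 10.8]
opening: 0.173
grasp_force: 60.7
```

Request:
carry_out:
  plan:
    - [[0, 0, 0, 0, 0, 0, 0], [0, 0, 0, 0, 0, 0, 0], [0, 0, 0, 0, 0, 0, 0], [0, 0, 0, 0, 0, 0, 0], [0, 0, 0, 0, 0, 0, 0]]

```text
time_s: 12.55
eef_pos: [0.5404, -0.2384, 0.1071]
eef_rot: [0.001, 0.122, 0.993, 0.001]
wrist_force: [-2.2, 5.4, 11.8]
opening: 0.185
grasp_force: 60.7
```

Request:
carry_out:
  plan:
    - [[0, 0, 0, 0, 0, 0, 0], [0, 0, 0, 0, 0, 0, 0], [0, 0, 0, 0, 0, 0, 0], [0, 0, 0, 0, 0, 0, 0], [0, 0, 0, 0, 0, 0, 0]]

```text
time_s: 12.97
eef_pos: [0.5404, -0.2384, 0.1071]
eef_rot: [0.0, 0.122, 0.993, 0.001]
wrist_force: [-3.2, 6.2, 11.2]
opening: 0.178
grasp_force: 60.7
```

Request:
carry_out:
  plan:
    - [[0, 0, 0, 0, 0, 0, 0], [0, 0, 0, 0, 0, 0, 0], [0, 0, 0, 0, 0, 0, 0], [0, 0, 0, 0, 0, 0, 0], [0, 0, 0, 0, 0, 0, 0]]

```text
time_s: 13.38
eef_pos: [0.5404, -0.2384, 0.1071]
eef_rot: [0.001, 0.122, 0.993, 0.001]
wrist_force: [-2.9, 5.2, 11.7]
opening: 0.179
grasp_force: 60.7
```

Request:
carry_out:
  plan:
    - [[0, 0, 0, 0, 0, 0, 0], [0, 0, 0, 0, 0, 0, 0], [0, 0, 0, 0, 0, 0, 0], [0, 0, 0, 0, 0, 0, 0], [0, 0, 0, 0, 0, 0, 0]]

```text
time_s: 13.8
eef_pos: [0.5404, -0.2384, 0.1071]
eef_rot: [0.0, 0.122, 0.993, 0.001]
wrist_force: [-2.9, 5.6, 11.4]
opening: 0.183
grasp_force: 60.7
```

```bash
python3 ptr.py 40|head -3
```

```text
13.8 [ 0.54035144 -0.23841693  0.10710166] [-2.94016491  5.58565939 11.42505748]
side pointer (np.float64(40.436525411960126), np.float32(121.891426)) fin (np.float64(40.01708902597689), np.float32(186.50139))
scene pointer (np.float64(39.98817757730188), np.float32(81.28627)) fin (np.float64(40.00900393528169), np.float32(116.04974))
```

Request:
carry_out:
  plan:
    - [[0.0003, 0.0012, 0, 0, 0, 0, 0], [0.0008, 0.0032, 0, 0, 0, 0, 0], [0.0014, 0.0056, 0, 0, 0, 0, 0], [0.002, 0.008, 0, 0, 0, 0, 0], [0.0026, 0.0104, 0, 0, 0, 0, 0]]

```text
time_s: 14.37
eef_pos: [0.5429, -0.2282, 0.1071]
eef_rot: [0.0, 0.122, 0.993, 0.0]
wrist_force: [-3.8, 3.9, 11.1]
opening: 0.182
grasp_force: 60.5
```

Request:
carry_out:
  plan:
    - [[0.0005, 0.0021, 0, 0, 0, 0, 0], [0.001, 0.0042, 0, 0, 0, 0, 0], [0.0016, 0.0063, 0, 0, 0, 0, 0], [0.0021, 0.0084, 0, 0, 0, 0, 0], [0.0026, 0.0104, 0, 0, 0, 0, 0]]

```text
time_s: 14.78
eef_pos: [0.5455, -0.218, 0.1071]
eef_rot: [0.0, 0.122, 0.993, 0.0]
wrist_force: [-2.9, 4.1, 10.7]
opening: 0.179
grasp_force: 60.5
```

Request:
carry_out:
  plan:
    - [[0.0005, 0.0021, 0, 0, 0, 0, 0], [0.001, 0.0042, 0, 0, 0, 0, 0], [0.0016, 0.0063, 0, 0, 0, 0, 0], [0.0021, 0.0084, 0, 0, 0, 0, 0], [0.0026, 0.0104, 0, 0, 0, 0, 0]]

```text
time_s: 15.2
eef_pos: [0.548, -0.2078, 0.1071]
eef_rot: [0.0, 0.122, 0.993, 0.0]
wrist_force: [-3.2, 3.4, 10.4]
opening: 0.178
grasp_force: 60.4
```

Request:
carry_out:
  plan:
    - [[0.0004, 0.0016, 0, 0, 0, 0, 0], [0.0008, 0.0032, 0, 0, 0, 0, 0], [0.0012, 0.0046, 0, 0, 0, 0, 0], [0.0015, 0.0058, 0, 0, 0, 0, 0], [0.0017, 0.0068, 0, 0, 0, 0, 0]]

```text
time_s: 15.62
eef_pos: [0.5496, -0.2011, 0.1071]
eef_rot: [0.0, 0.122, 0.993, -0.0]
wrist_force: [-4.4, 2.8, 11.4]
opening: 0.183
grasp_force: 60.4
```

Request:
carry_out:
  plan:
    - [[0.0002, 0.0008, 0, 0, 0, 0, 0], [0.0004, 0.0016, 0, 0, 0, 0, 0], [0.0006, 0.0024, 0, 0, 0, 0, 0], [0.0008, 0.0031, 0, 0, 0, 0, 0], [0.0009, 0.0036, 0, 0, 0, 0, 0]]

```text
time_s: 16.03
eef_pos: [0.5505, -0.1978, 0.1071]
eef_rot: [0.0, 0.122, 0.993, -0.0]
wrist_force: [-4.2, 0.9, 10.9]
opening: 0.18
grasp_force: 60.2
```

```bash
python3 ptr.py 1|head -3
```

```text
16.0333 [ 0.55052561 -0.19777926  0.107136  ] [-4.20993066  0.86401526 10.87410408]
side pointer (np.float64(-0.4046452186012696), np.float32(132.69246)) fin (np.float64(40.01562605045798), np.float32(183.56688))
scene pointer (np.float64(-1.508335872211458), np.float32(108.11264)) fin (np.float64(40.017379824228605), np.float32(115.89621))
```

Request:
carry_out:
  plan:
    - [[0, 0, 0.001, 0, 0, 0, 0], [0, 0, 0.001, 0, 0, 0, 0.2], [0, 0, 0.001, 0, 0, 0, 0.3], [0, 0, 0.001, 0, 0, 0, 0.5], [0, 0, 0.001, 0, 0, 0, 0.7]]

```text
time_s: 16.6
eef_pos: [0.5501, -0.1977, 0.1061]
eef_rot: [-0.0, 0.122, 0.993, 0.0]
wrist_force: [-0.4, -0.7, 1.5]
opening: 0.572
grasp_force: 0.0
```

Request:
carry_out:
  plan:
    - [[0, 0, 0, 0, 0, 0, 0.9], [0, 0, 0, 0, 0, 0, 0.9], [0, 0, 0.005, 0, 0, 0, 0.9], [0, 0, 0.015, 0, 0, 0, 0.9], [0, 0, 0.03, 0, 0, 0, 0.9]]

```text
time_s: 17.02
eef_pos: [0.5493, -0.1972, 0.136]
eef_rot: [-0.001, 0.122, 0.993, 0.001]
wrist_force: [-0.3, 0.4, 0.2]
opening: 0.9
grasp_force: 0.0
```

Request:
carry_out:
  plan:
    - [[0, 0, 0.025, 0, 0, 0, 0.9], [0, 0, 0.05, 0, 0, 0, 0.9], [0, 0, 0.075, 0, 0, 0, 0.9], [0, 0, 0.1, 0, 0, 0, 0.9], [0, 0, 0.12, 0, 0, 0, 0.9]]

```text
time_s: 17.43
eef_pos: [0.5507, -0.1979, 0.2598]
eef_rot: [0.001, 0.122, 0.993, -0.001]
wrist_force: [0.6, -0.5, 1.2]
opening: 0.897
grasp_force: 0.0
```

Request:
carry_out:
  plan:
    - [[-0.02, 0.01, 0, 0, 0, 0, 0.9], [-0.05, 0.03, 0, 0, 0, 0, 0.9], [-0.08, 0.05, 0, 0, 0, 0, 0.9], [-0.1, 0.06, 0, 0, 0, 0, 0.9], [-0.1, 0.06, 0, 0, 0, 0, 0.9]]

```text
time_s: 17.85
eef_pos: [0.4473, -0.1355, 0.2571]
eef_rot: [-0.0, 0.122, 0.993, 0.0]
wrist_force: [0.7, -0.2, 0.3]
opening: 0.897
grasp_force: 0.0
```

```bash
python3 ptr.py 1|head -3
python3 - <<'E'
from h import *
import pickle
c0=pickle.load(open('c0.pkl','rb'))
for n in('scene','side'):
    c=snap(n); P=cloud(c); q=P[...,:2]-G0; gx=q@GX*1e3; gy=q@GY*1e3; z=P[...,2]; hsv=cv2.cvtColor(c['pixels'],cv2.COLOR_RGB2HSV)
    for lo,hi in[(.072,.09),(.1,.12),(.13,.15),(.151,.165)]:
        m=(z>lo)&(z<hi)&(abs(gx)<30)&(abs(gy)<30)
        if m.sum(): print(n,lo,m.sum(),np.median(gx[m]),np.median(gy[m]),z[m].max())
    m=(z>.126)&(z<.134)&(hsv[...,1]<60)&(P[...,1]>.1)&(P[...,0]>.45)&(P[...,0]<.7); print('narrow',np.median(P[m],0))
    d=np.abs(c['pixels'].astype(int)-c0[n]['pixels']).sum(-1)
    for nm,(a,b) in dict(flask=(.735,.19),bottle=(.58,-.424)).items():
        u,v=map(int,proj(c,[a,b,.02])); print(nm,u,v,d[v-15:v+15,u-15:u+15].mean())
E
```

```text
17.85 [ 0.44732608 -0.13545323  0.25709388] [ 0.71659433 -0.15607501  0.31434956]
side pointer (np.float64(-0.38617666476279694), np.float32(141.5152)) fin (np.float64(40.04437245499065), np.float32(191.79703))
scene pointer (np.float64(-1.5118976820106786), np.float32(106.50612)) fin (np.float64(39.98414248640489), np.float32(117.2187))
scene 0.072 94 -2.1941170679228605 1.4766893833297532 0.08982435023500868
scene 0.1 108 -7.3529279787384 4.427656641424674 0.11984787853004886
scene 0.13 115 -6.9976489610719605 5.621498264166689 0.14997062866360922
scene 0.151 84 -2.0041684812281346 0.09392433858653453 0.15668244720021673
narrow [0.54972232 0.23968819 0.12989192]
flask 423 362 1.8966666666666667
bottle 191 189 3.65
side 0.072 196 1.728750324536568 -0.023747714376697704 0.08989819771754315
side 0.1 193 7.551266708403559 1.7455129444899395 0.11981916421433825
side 0.13 203 7.7608226471110875 0.7917600580628553 0.14991153821218944
side 0.151 140 3.826930241747952 0.9799483304078355 0.15689335696719747
narrow [0.54941415 0.95475149 0.13013585]
flask 356 195 6.476666666666667
bottle 347 435 8.87111111111111
```

```bash
python3 -c "from bench import hand_in; print(hand_in())"
```

```text
the job is handed in; nothing more can be done
None
```

I handed the job in at about 18 s on the robot clock: the wide scraper was drawn to the index clip, held there about 2.3 s, eased back to zero, and left standing on the slot floor; the clip, narrow scraper, flask and bottle showed no movement in the camera checks.

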